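# Find the high spot on the coin counter's disc

## Task

The coin counter's disc rubs: find the high spot on its rim. Slide the dial indicator in gently until its plunger presses on the rim with the needle between the two red marks (3 to 6 mm of preload, never to the end of its stroke), then turn the disc at least one full turn by its crank under the plunger, and leave it at rest, plunger still on the rim, with the highest spot of the rim under the plunger. Leave the things lying about on the counter alone.

Things in the scene. Friction and masses are not known exactly. Their poses are not given: they have to be found in the camera images.
- coiner: desk coin counter with its hopper removed, fixed, 240 x 330 x 92 mm; origin at the middle of its underside, y along its 330 mm length. The raised white half (its -y side, top 92 mm above the counter) carries the disc; the low steel deck (+y side, top 55 mm) carries the indicator stand.
- axis (a point): point on the disc's vertical turning axis, at mid-thickness of its rim, 107 mm above the counter, fixed. The aluminium disc is 12 mm thick, rim nominally 80 mm in radius but out of round, 79 to 83.5 mm: one highest swell of 83.5 mm, some 70 degrees long, and a lesser one of 82 mm. Where they lie on the rim is not known and differs each time.
- knob_grip (a point): point on the vertical axis of the crank's black knob, 14 mm below its top: the height to grip. Knob 18 mm in diameter, 38 mm tall, top 173 mm above the counter, foot 135 mm, crank arm below it up to 133 mm. It spins freely on its pin, so it can be pinched and led round with a fixed wrist; it goes round the disc axis at 40 mm radius.
- crank (a joint): angle of crank and disc together about the vertical axis, rad, growing anticlockwise seen from above, free over several turns either way; starts within 0.7 of 0. About 0.1 N m of friction: it stays where it is left.
- stand: dial indicator's stand: blue magnetic base block 70 x 50 x 28 mm fixed on the steel deck, with a slide on top; origin at the middle of the block's underside, 55 mm above the counter. Its x axis points away from the disc; the indicator slides along -x, straight at the disc axis (to within 3 mm), over 36 mm, with about 6 N of friction, and stays where it is left.
- grip (a point): point in the orange thumb grip of the sliding indicator: a lug 16 mm along the slide by 14 mm across, top 12 mm above this point (139 mm above the counter), foot at 95 mm. It moves with the indicator. The dial (80 mm across, face up, top 117 mm above the counter) begins 24 mm from it on the disc side.
- plunger: sprung plunger of the indicator, a steel rod with a 6 mm ball tip pointing at the disc rim; origin at the foremost point of the tip, 107 mm above the counter. Its tip stands 134 mm on the disc side of grip when out. Stroke 12 mm; spring 0.5 N at the start plus 0.12 N per mm. At the start it stands 4 to 23 mm clear of the rim.
- needle (a joint): angle of the dial's black needle, rad, 0.5 rad per mm that the plunger is pushed in: 0 (pointing along the plunger at the disc) is plunger out, clockwise from above when pressed in. One black line per mm from 0 to 12; the two longer red marks are at 3 mm (1.5 rad) and 6 mm (3.0 rad). The end of the stroke is 6 rad.
- dish: round brass change dish, 110 mm across, 18 mm tall, loose; origin under its middle. Leave alone.
- tubes: two grey coin tubes 33 mm in diameter on a black 50 x 90 mm foot, 93 mm tall, loose; origin under the foot. Leave alone.
- stapler: black steel stapler, 135 x 34 x 55 mm, lying along its x, loose; origin under its middle. Leave alone.
- magnifier: round magnifying glass lying flat, lens 86 mm across, horn handle 90 mm long along its -x, loose; origin under the lens. Leave alone.

How it is judged:
On the way, in this order (a step that is already met when the one before it is completed fails the run):
1. the indicator is slid in: plunger on the rim with the needle between the red marks (3 to 6 mm) (value of joint needle between 1.45 and 3.05 rad and contact force between plunger and coiner above 0.3 N), for 0.3 s.
2. the disc has been turned about one full turn (crank beyond 5.5 rad either way) with the plunger on its rim ((value of joint crank above 5.5 rad or value of joint crank below -5.5 rad) and contact force between plunger and coiner above 0.2 N), for 0.1 s.
At the end, for the whole second after the job is handed in: The disc rests, the plunger presses on its rim (over 0.3 N), its tip at least 82.7 mm from the disc axis (83.2 mm on the very top, the contact giving a little): the highest spot is within about 15 degrees of the plunger. The bystanders are within 15 mm of where they were (horizontal distance between plunger and axis above 0.0827 m and contact force between plunger and coiner above 0.3 N and velocity of joint crank between -0.05 and 0.05 rad/s and distance of each of dish, tubes, stapler, magnifier from where it was at the start of the episode below 0.015 m); the robot touches nothing.
It fails at once if the plunger is driven to the end of its stroke (needle past 11.5 mm) or pressed on the rim with more than 5 N (value of joint needle above 5.75 rad or contact force between plunger and coiner above 5 N).
It fails at once if the dish is shifted more than 15 mm or tipped (distance of dish from where it was at the start of the episode above 0.015 m or angle between dish's own z axis and vertical above 0.3 rad).
It fails at once if the pair of coin tubes is shifted more than 15 mm or tipped (distance of tubes from where it was at the start of the episode above 0.015 m or angle between tubes's own z axis and vertical above 0.3 rad).
It fails at once if the stapler is shifted more than 15 mm or tipped (distance of stapler from where it was at the start of the episode above 0.015 m or angle between stapler's own z axis and vertical above 0.3 rad).
It fails at once if the magnifying glass is shifted more than 15 mm or tipped (distance of magnifier from where it was at the start of the episode above 0.015 m or angle between magnifier's own z axis and vertical above 0.3 rad).
It also fails if it takes over 72 s, if anything falls off the work surface, if the arm or the gripper's body presses on something with over 40 N, if the wrist force passes 120 N, or if a joint passes its speed limit or range.

## Robot

A 7-joint arm with a two-finger parallel gripper is mounted at the origin on the work surface. World frame = base frame: x ahead of the robot, y to its left, z up, the work surface at z = 0. Lengths are in m, angles in rad, forces in N, time in s.
With the tool pointing down it reaches from about 0.4 to 0.85 m from the base axis. Payload 10.4 kg.
Tool frame: the origin (TCP) lies at the very end of the fingers, on their centre line; the grasp point (between the pads) lies 19 mm behind it; z points along the fingers, y is the line along which they close (so a half turn about z gives the same grasp; the last joint's range is limited). The gripper opens to 87 mm and grips with 3 to 60 N. Pads are 19 mm wide; open, the fingers measure 117 mm over their backs; the gripper's body (75 mm by 190 mm) begins 51 mm behind the grasp point.
Start: joints at [-1.242, 0.332, -0.065, 1.46, 0.022, 1.35, -0.088], TCP at [0.215, 0.587, 0.223] pointing down, gripper open.
Joint ranges: [-2.6, 2.6], [-0.5, 2.12], [-1.47, 1.34], [0.16, 2.42], [-1.27, 4.41], [0.06, 2.06], [-2.6, 2.6]. Speed limits (rad/s): [2.22, 2.22, 2.79, 2.79, 3.14, 3.14, 3.14].

## Interface

Orientations are given as a unit quaternion [x, y, z, w].
In Python, from bench import * gives the robot as it stands.
- The arm moves only by the tool step_arm, never from a script. Its arguments are lists of equal length, an entry for each row: "delta_pos": the shift along the world's x, y, z in units of 25 mm (1.0 is 25 mm), a list of three; "turn": the turn about the world's z in units of 0.12 rad (1.0 is 0.12 rad). In form: {"delta_pos": [[tx, ty, tz], ...], "turn": [turn, ...]}. A call has 1 to 12 rows; each row shifts and turns the commanded pose from where the row before left it; what a row does not reach is not made up. A row lasts 1/10 s, in which the tool goes at most 50 mm and 8.59 degrees, less where a joint would pass 70% of its speed; a pose out of reach is approached as far as the arm can. A call with a number of a shift or a turn outside -1 to 1 is refused whole. A call with a gripper value outside its range is refused whole. "grip" is the closure, from 0 (fully open) to 1 (shut), set as the call begins (left out, the last holds). The fingers move at their own pace and stop on an object; "newtons" is the grip in N (left out, the last holds). Time passes only in rows, so rows that do not move let the fingers close. It gives the time, the measured TCP pose, the force, the opening and the grip force at its end, in the units of the state.
- read_state(): the state, without advancing time (a new reading comes with each control period).
- camera(name): name is "scene" or "side" or "wrist"; returns a dict with "image" (480x640x3 uint8, red, green, blue), "z_map" (480x640 float32, m along the optical axis (not along the pixel's ray), 0 where there is no reading), "mtx" (3x3 intrinsics, pixels), "dist" ([k1, k2, p1, p2, k3] as OpenCV has them; the pictures are not rectified), "view" (4x4, takes a point from world to camera coordinates). Camera axes: x right, y up, looking along -z (the intrinsics and any distortion apply to the point x, -y, -z); pixel columns grow to the right and rows downward; lengths in m; the calibration is good to about 2 mm. A picture is of the moment at which its call begins.
- close_job(): hands the job in; it is judged then, once.
The state is a dict: "time": time; "joint_positions": joint angles; "joint_vel": joint speeds; "joint_torque": joint torques, N m; "ee_pos": TCP position; "eef_rot": TCP orientation; "ft_force": force on the tool from outside, world axes, zero at the start; "torque": the same for the moment, N m; "width": finger opening in m; "grip_force": force on a finger pad.
Only numpy, scipy, OpenCV 4.12 (cv2) and the standard library are available. Lean on these libraries where they do the work, as an engineer would, in place of code of your own. Each camera call takes 0.05 s, during which the arm holds its last target. There are 200 camera calls.

## Working session

There is one attempt and no reset: what is moved stays moved. The work goes in short steps, Python scripts to look and compute and a tool call to move; the robot and the scene stay as the last step left them, time stands still between calls to the robot, and variables do not carry over. Pictures are saved under pics/ and viewed, at most 10 in all, crops included, and the job is handed in when it is done.

Besides the shell and the picture viewer there is one more tool, called after "Request:" as name(argument=value, ...) on one line, values as JSON. step_arm: Moves the arm, as the interface text tells. Shifts and turns lie within -1 to 1; 1 stands for 25 mm of shift or 0.12 rad of turn. Its arguments: {"type":"object","properties":{"delta_pos":{"type":"array"},"turn":{"type":"array"},"grip":{"type":"number"},"newtons":{"type":"number"}},"required":["delta_pos","turn"]}

```bash
mkdir -p pics; cat > h.py <<'E'
from bench import *
import numpy as np, cv2
def snap(n,fn=None):
    c=camera(n)
    if fn: cv2.imwrite('pics/'+fn,c['image'][:,:,::-1])
    return c
def ray(c,u,v):
    p=cv2.undistortPoints(np.array([[[u,v]]],float),np.array(c['mtx']),np.array(c['dist']))[0,0]
    T=np.linalg.inv(np.array(c['view'])); d=T[:3,:3]@np.array([p[0],-p[1],-1.]); return T[:3,3],d
def atz(c,u,v,z):
    o,d=ray(c,u,v); return o+d*(z-o[2])/d[2]
def dep(c,u,v):
    o,d=ray(c,u,v); return o+d*c['z_map'][int(v),int(u)]
def proj(c,P):
    q=np.array(c['view'])@np.r_[P,1]; q=np.array([[q[0],-q[1],-q[2]]])
    return cv2.projectPoints(q,np.zeros(3),np.zeros(3),np.array(c['mtx']),np.array(c['dist']))[0].ravel()
E
python3 - <<'E'
from h import *
import pickle
for n in ('scene','side'):
    c=snap(n,n+'0.png'); pickle.dump(c,open(n+'.pkl','wb')); print(n,np.linalg.inv(np.array(c['view'])).round(3).tolist())
s=read_state();print(s['ee_pos'],s['eef_rot'],s['width'],s['time'])
E
```

```text
scene [[0.038, -0.763, 0.645, 1.141], [0.999, 0.038, -0.014, -0.016], [-0.014, 0.645, 0.764, 0.873], [0.0, 0.0, 0.0, 1.0]]
side [[0.812, 0.427, -0.398, -0.041], [-0.584, 0.595, -0.552, -0.791], [0.001, 0.68, 0.733, 1.15], [0.0, 0.0, 0.0, 1.0]]
[0.21523419 0.58641248 0.22182412] [ 1.74955397e-01  9.84576156e-01 -6.29129816e-04 -8.51027340e-05] 0.0870316890240279 0.1
```

View pics/scene0.png

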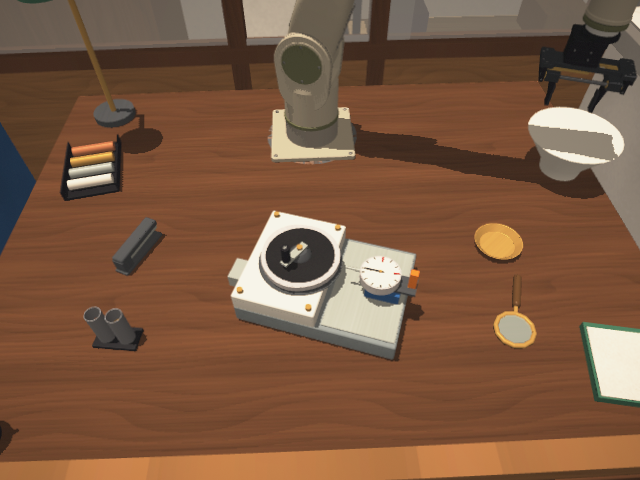

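View pics/side0.png

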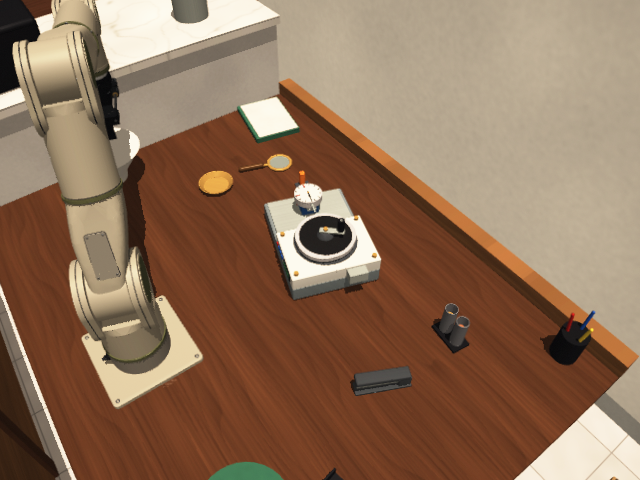

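The scene view shows the coiner at about (235–415, 212–352), with the disc centred near (300, 257), the knob near (286, 257) and the orange grip near (414, 280). I'll enlarge it in both views.

```bash
python3 - <<'E'
import cv2
a=cv2.imread('pics/scene0.png')[205:355,228:428]; cv2.imwrite('pics/sc.png',cv2.resize(a,None,fx=4,fy=4,interpolation=2))
a=cv2.imread('pics/side0.png')[160:300,255:395]; cv2.imwrite('pics/si.png',cv2.resize(a,None,fx=4,fy=4,interpolation=2))
E
```

```text
(no output)
```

View pics/sc.png

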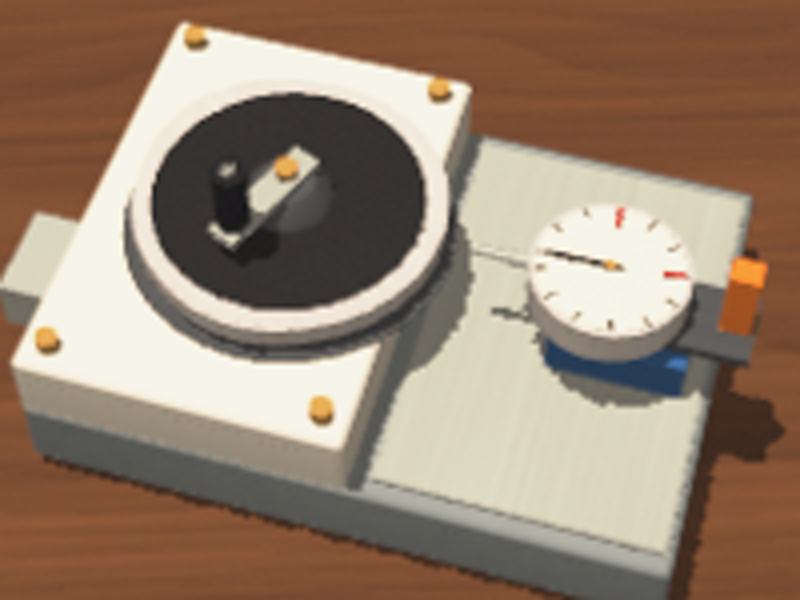

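View pics/si.png

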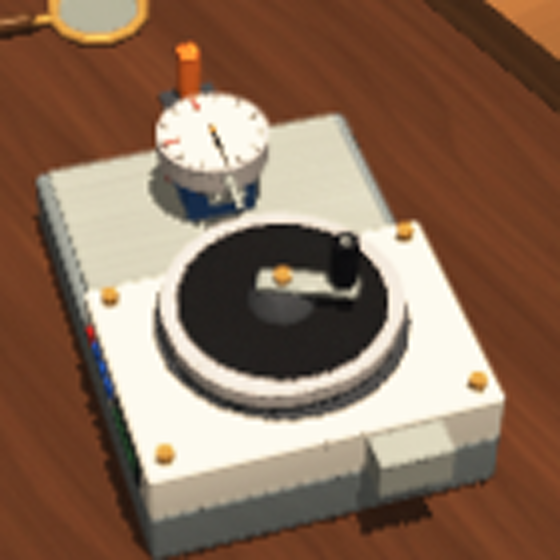

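```bash
python3 - <<'E'
from h import *
import pickle
a=pickle.load(open('scene.pkl','rb'));b=pickle.load(open('side.pkl','rb'))
A=lambda u,v,z:atz(a,228+u/4,205+v/4,z)[:2].round(4)
B=lambda u,v,z:atz(b,255+u/4,160+v/4,z)[:2].round(4)
print('knob',A(229,167,.173),B(347,240,.173))
print('bolt',A(287,167,.137),B(283,274,.137))
print('grip',A(750,268,.139),B(188,49,.139))
print('dial',A(612,266,.117),B(212,128,.117))
for u,v in((195,37),(439,90),(320,409),(46,340)): print('screwA',A(u,v,.094))
for u,v in((110,296),(404,231),(478,380),(165,453)): print('screwB',B(u,v,.094))
for p in ([(133,190),(452,190),(290,80),(290,335)],): print([A(*q,.113) for q in p])
E
```

```text
knob [ 0.5609 -0.0619] [ 0.5654 -0.0661]
bolt [ 0.5324 -0.0356] [ 0.5352 -0.0394]
grip [0.6065 0.1812] [0.6105 0.1771]
dial [0.586  0.1205] [0.59   0.1184]
screwA [ 0.4008 -0.0862]
screwA [0.447  0.0462]
screwA [ 0.6462 -0.0235]
screwA [ 0.6005 -0.156 ]
screwB [0.4534 0.0439]
screwB [ 0.6518 -0.0236]
screwB [ 0.6065 -0.1569]
screwB [ 0.4078 -0.0881]
[array([ 0.5238, -0.1143]), array([0.5317, 0.0467]), array([ 0.4529, -0.0336]), array([ 0.6162, -0.0365])]
```

The two views agree to about 4 mm. The axis is near (0.534, -0.0375), the grip near (0.6085, 0.179) and the slide direction is 71°. Next I move above the grip with the fingers closing across the slide.

Request:
step_arm(delta_pos=[[0.92,-0.95,0],[0.92,-0.95,0],[0.92,-0.95,0],[0.92,-0.95,0],[0.92,-0.95,0],[0.92,-0.95,0],[0.92,-0.95,0],[0.92,-0.95,0],[0.92,-0.95,0],[0.92,-0.95,0],[0.92,-0.95,0],[0.92,-0.95,0]], turn=[-1,-1,-1,-1,-1,-1,-1,-1,-1,-1,-1,-1])

```text
time: 1.3
ee_pos: [0.492, 0.3006, 0.2223]
eef_rot: [0.782, 0.623, -0.0, 0.0]
ft_force: [-0.1, 0.7, 0.7]
width: 0.0868
grip_force: 0.0
```

Request:
step_arm(delta_pos=[[0.92,-0.95,0],[0.92,-0.95,0],[0.92,-0.95,0],[0.92,-0.95,0],[0.92,-0.95,0],[0,0,0],[0,0,0]], turn=[-0.9,0,0,0,0,0,0])

```text
time: 2.0
ee_pos: [0.6064, 0.1823, 0.222]
eef_rot: [0.814, 0.581, -0.0, -0.0]
ft_force: [0.2, 0.8, -0.3]
width: 0.0871
grip_force: 0.0
```

```bash
python3 - <<'E'
from h import *
import pickle
for n in ('wrist','scene'):
    c=snap(n,n+'1.png'); pickle.dump(c,open(n+'1.pkl','wb'))
s=read_state();print(s['ee_pos'],s['eef_rot'],s['width'],s['time'],s['joint_positions'],s['ft_force'])
E
```

```text
[0.60566424 0.18412733 0.22224401] [ 8.12962041e-01  5.82316529e-01 -2.07145975e-04 -3.69540482e-04] 0.08714454429692241 2.1 [-0.68636472  0.36267669  0.41888887  1.45936574 -0.14896682  1.35155005
 -0.58682874] [ 0.41913628 -0.18921422  0.36244045]
```

View pics/wrist1.png

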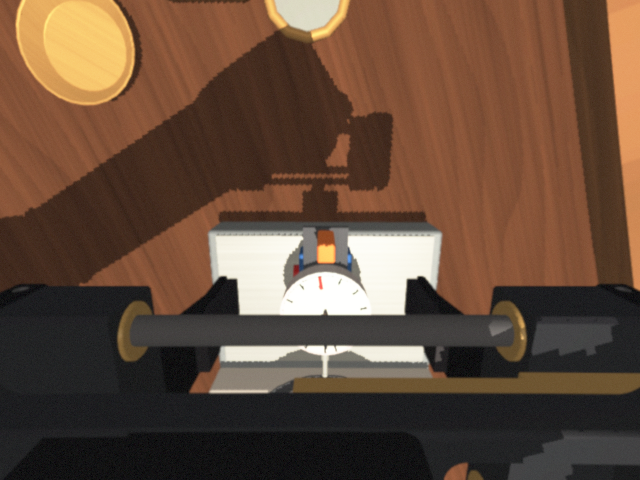

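The wrist view shows the orange lug's top face at about (326, 254), with its back face above it at rows 231–246. The dial is centred near (325, 312) and the plunger rod points down at column 325.

```bash
python3 - <<'E'
from h import *
import pickle
c=pickle.load(open('wrist1.pkl','rb'))
print(np.linalg.inv(np.array(c['view'])).round(3).tolist())
im=c['image'].astype(int)
for v in range(226,270,3): print(v,im[v,326].tolist(),round(float(c['z_map'][v,326]),3),dep(c,326,v).round(4))
m=(im[:,:,0]>180)&(im[:,:,2]<90)&(im[:,:,1]<160); m[:225]=0;m[270:]=0; m[:,:300]=0;m[:,350:]=0
ys,xs=np.where(m);P=np.array([dep(c,x,y) for x,y in zip(xs,ys)]);t=P[abs(P[:,2]-.139)<.006]
print(len(t),t.mean(0),t.min(0),t.max(0))
print(atz(c,325,312,.117), dep(c,325,310))
E
```

```text
[[0.946, 0.312, 0.09, 0.63], [-0.325, 0.909, 0.26, 0.253], [-0.001, -0.275, 0.961, 0.384], [0.0, 0.0, 0.0, 1.0]]
226 [59, 57, 58] 0.364 [0.6069 0.1727 0.0289]
229 [73, 58, 55] 0.297 [0.6102 0.185  0.0946]
232 [145, 73, 37] 0.289 [0.61   0.1845 0.1032]
235 [141, 70, 32] 0.279 [0.6099 0.1846 0.1135]
238 [145, 75, 35] 0.271 [0.6097 0.1846 0.1226]
241 [142, 71, 33] 0.263 [0.6096 0.1844 0.1308]
244 [173, 90, 47] 0.255 [0.6095 0.1844 0.1389]
247 [254, 206, 105] 0.256 [0.6087 0.1822 0.139 ]
250 [255, 215, 109] 0.257 [0.6079 0.1796 0.1379]
253 [255, 213, 109] 0.258 [0.6071 0.1774 0.1382]
256 [255, 215, 110] 0.259 [0.6063 0.1751 0.1379]
259 [255, 213, 109] 0.259 [0.6056 0.173  0.1385]
262 [247, 154, 80] 0.259 [0.6048 0.1707 0.1386]
265 [116, 107, 101] 0.305 [0.5996 0.1538 0.0965]
268 [122, 113, 107] 0.296 [0.5996 0.1541 0.105 ]
63 [0.6058786  0.17827618 0.13802837] [0.59835951 0.16859671 0.13678861] [0.61490077 0.18571338 0.13955387]
[0.58696212 0.12004303 0.117     ] [0.58723709 0.12078968 0.11481914]
```

Request:
step_arm(delta_pos=[[0.04,-0.26,-0.3],[0,0,-0.7],[0,0,-0.7],[0,0,-0.7],[0,0,-0.7],[0,0,-0.7],[0,0,-0.72],[0,0,0],[0,0,0]], turn=[0,0,0,0,0,0,0,0,0])

```text
time: 3.0
ee_pos: [0.607, 0.1767, 0.1097]
eef_rot: [0.813, 0.582, -0.0, -0.0]
ft_force: [0.0, 0.1, 0.2]
width: 0.0872
grip_force: 0.0
```

Request:
step_arm(delta_pos=[[0,0,0],[0,0,0],[0,0,0],[0,0,0],[0,0,0],[0,0,0],[0,0,0],[0,0,0]], turn=[0,0,0,0,0,0,0,0], grip=1, newtons=25)

```text
time: 3.8
ee_pos: [0.6074, 0.1765, 0.1096]
eef_rot: [0.813, 0.582, 0.0, 0.0]
ft_force: [0.1, -0.4, -0.1]
width: 0.031
grip_force: 0.0
```

```bash
python3 - <<'E'
from h import *
import pickle
W=[];
s=read_state();print(s['ee_pos'],s['width'],s['time'],s['ft_force'])
for n in ('scene','wrist','side'):
    c=snap(n,n+'2.png'); pickle.dump(c,open(n+'2.pkl','wb'))
    W.append(cv2.resize(c['image'],(400,300)))
    # rectified dial 240x240: +row direction = outward
    g=np.array([.325,.9457]);l=np.array([g[1],-g[0]]);c0=np.array([.5875,.1195])
    src=[];dst=[]
    for a,b in((-1,-1),(1,-1),(1,1),(-1,1)):
        src.append(proj(c,np.r_[c0+.06*a*l-.06*b*-g,.117])); dst.append((150+150*a,150+150*b))
    H=cv2.getPerspectiveTransform(np.float32(src),np.float32(dst))
    W.append(cv2.warpPerspective(c['image'],H,(300,300)))
X=np.hstack([np.vstack([cv2.resize(W[2*i+1],(260,260)),cv2.resize(W[2*i],(260,195))]) for i in range(3)])
cv2.imwrite('pics/m2.png',X[:,:,::-1])
E
```

```text
[0.6073597  0.17648413 0.10956974] 0.03099431572607121 3.8 [ 0.05913962 -0.39637557 -0.09695187]
```

View pics/m2.png

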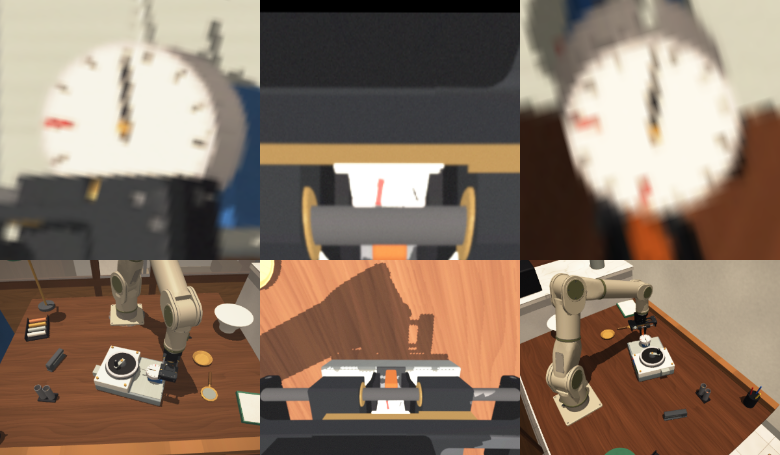

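The rectified side view shows the whole dial, mirrored, with the needle straight up at 0. I'll finish the grip and write the needle reader.

Request:
step_arm(delta_pos=[[0,0,0],[0,0,0],[0,0,0],[0,0,0],[0,0,0]], turn=[0,0,0,0,0])

```text
time: 4.45
ee_pos: [0.6077, 0.1764, 0.1096]
eef_rot: [0.813, 0.582, 0.0, 0.0]
ft_force: [5.9, 0.3, -3.8]
width: 0.014
grip_force: 25.0
```

Request:
step_arm(delta_pos=[[-0.02,-0.06,0],[-0.03,-0.08,0],[-0.03,-0.08,0],[0,0,0],[0,0,0]], turn=[0,0,0,0,0])

```text
time: 4.95
ee_pos: [0.6061, 0.1716, 0.1096]
eef_rot: [0.813, 0.582, 0.001, 0.0]
ft_force: [7.0, 2.5, -5.4]
width: 0.0139
grip_force: 25.0
```

```bash
cat >> h.py <<'E'
g=np.array([.325,.9457]);l=np.array([-g[1],g[0]])
def rect(c,c0,S=400):
    src=[];dst=[]
    for a,b in((-1,-1),(1,-1),(1,1),(-1,1)):
        src.append(proj(c,np.r_[c0+.05*a*l+.05*b*g,.117])); dst.append((S/2+S/2*a,S/2+S/2*b))
    return cv2.warpPerspective(c['image'],cv2.getPerspectiveTransform(np.float32(src),np.float32(dst)),(S,S),flags=cv2.INTER_CUBIC)
def needle(c,c0):
    R=rect(c,c0).max(2).astype(float)  # 0.25 mm/px
    th=np.arange(0,2*np.pi,.02); r=np.arange(8,24,.5)*4
    X=(200+np.outer(np.sin(th),r)).astype(np.float32);Y=(200-np.outer(np.cos(th),r)).astype(np.float32)
    d=255-cv2.remap(R,X,Y,1).mean(1)
    w=np.clip(d-np.median(d)-.4*(d.max()-np.median(d)),0,None)
    k=d.argmax();near=abs(np.angle(np.exp(1j*(th-th[k]))))<.4
    return (np.angle((w*near*np.exp(1j*th)).sum())%(2*np.pi)), d.max()-np.median(d)
E
python3 - <<'E'
from h import *
import pickle
c=pickle.load(open('side2.pkl','rb'));b=np.array([.5875,.1195])-.0023*l*1
# hub offset check: mirrored view had hub +2.3mm along old l = -new l
print(needle(c,b),needle(c,b+.0015*l),needle(c,b-.0015*l))
s=read_state();print(s['ee_pos'],s['width'],s['grip_force'],s['ft_force'],s['time'])
d=s['ee_pos'][:2]-np.array([.6074,.1765]);print(d@g)
c=snap('side');print(needle(c,b+g*(d@g)))
cv2.imwrite('pics/r3.png',np.hstack([rect(c,b+g*(d@g)),rect(snap('scene'),b+g*(d@g))])[:,:,::-1])
E
```

```text
(np.float64(0.030275866239042944), np.float64(144.811767578125)) (np.float64(6.219312103193829), np.float64(143.55963134765625)) (np.float64(0.1330650078802942), np.float64(139.7679443359375))
[0.60607943 0.17156941 0.10959508] 0.013933437275751174 25.00667907530442 [ 7.02799189  2.46881352 -5.35719437] 4.95
-0.005092040023326172
(np.float64(0.0384221398221398), np.float64(115.15567016601562))
```

View pics/r3.png

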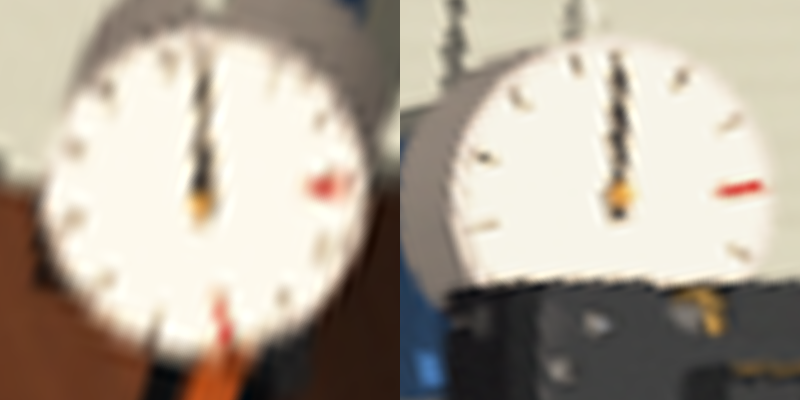

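The rectified dial from the side camera has its hub at (201, 203) and the needle at 0, unoccluded. I continue in.

Request:
step_arm(delta_pos=[[-0.03,-0.08,0],[-0.03,-0.08,0],[0,0,0],[0,0,0]], turn=[0,0,0,0])

```text
time: 5.45
ee_pos: [0.6047, 0.1676, 0.1096]
eef_rot: [0.813, 0.582, 0.001, 0.0]
ft_force: [8.9, 1.9, -6.2]
width: 0.0141
grip_force: 25.0
```

```bash
cat > rd.py <<'E'
from h import *
s=read_state();d=(s['ee_pos'][:2]-np.array([.6074,.1765]))@g
b=np.array([.5875,.1195])-.0023*l+g*d
n=needle(snap('side'),b)
print('slide',d*1e3,'needle',n,'mm',n[0]/.5,s['ft_force'].round(1),s['time'])
E
python3 rd.py
```

```text
slide -9.35085142544473 needle (np.float64(0.028579060048490403), np.float64(105.96768188476562)) mm 0.057158120096980805 [ 8.9  1.9 -6.2] 5.45
```

Request:
step_arm(delta_pos=[[-0.03,-0.08,0],[-0.02,-0.06,0],[0,0,0],[0,0,0]], turn=[0,0,0,0])

```text
time: 5.9
ee_pos: [0.6035, 0.1641, 0.1096]
eef_rot: [0.813, 0.582, 0.001, 0.0]
ft_force: [9.2, 1.6, -6.1]
width: 0.0138
grip_force: 25.0
```

```bash
python3 rd.py
```

```text
slide -12.98519326796987 needle (np.float64(0.03228928916678928), np.float64(109.54537963867188)) mm 0.06457857833357857 [ 9.2  1.6 -6.1] 5.9
```

Request:
step_arm(delta_pos=[[-0.03,-0.08,0],[-0.02,-0.06,0],[0,0,0],[0,0,0]], turn=[0,0,0,0])

```text
time: 6.35
ee_pos: [0.6023, 0.1608, 0.1096]
eef_rot: [0.813, 0.582, 0.001, 0.0]
ft_force: [9.8, 2.7, -7.0]
width: 0.0139
grip_force: 25.0
```

```bash
python3 rd.py
```

```text
slide -16.522111192154043 needle (np.float64(1.1420287860723282), np.float64(112.65109252929688)) mm 2.2840575721446563 [ 9.8  2.7 -7. ] 6.35
```

Request:
step_arm(delta_pos=[[-0.03,-0.085,0],[0,0,0],[0,0,0],[0,0,0],[0,0,0]], turn=[0,0,0,0,0])

```text
time: 6.9
ee_pos: [0.6016, 0.1587, 0.1096]
eef_rot: [0.813, 0.582, 0.001, 0.0]
ft_force: [10.7, 2.7, -7.5]
width: 0.0139
grip_force: 25.0
```

```bash
python3 rd.py
```

```text
slide -18.724117396736357 needle (np.float64(2.1652920820087287), np.float64(89.34722900390625)) mm 4.330584164017457 [10.7  2.7 -7.5] 6.9
```

The preload is 4.3 mm. I hold it, release, lift and go above the knob.

Request:
step_arm(delta_pos=[[0,0,0],[0,0,0],[0,0,0],[0,0,0],[0,0,0]], turn=[0,0,0,0,0], grip=0)

```text
time: 7.45
ee_pos: [0.6004, 0.1578, 0.1096]
eef_rot: [0.813, 0.582, -0.0, -0.0]
ft_force: [0.1, -1.2, 0.3]
width: 0.046
grip_force: 0.0
```

Request:
step_arm(delta_pos=[[0,0,0],[0,0,0],[0,0,0],[0,0,0.5],[0,0,0.8],[0,0,0.8],[0,0,0.8],[0,0,0.8],[0,0,0.8],[0,0,0.8],[0,0,0.3],[0,0,0]], turn=[0,0,0,0,0,0,0,0,0,0,0,0])

```text
time: 8.65
ee_pos: [0.6011, 0.1579, 0.251]
eef_rot: [0.813, 0.582, 0.001, 0.0]
ft_force: [0.2, 0.9, 0.4]
width: 0.0869
grip_force: 0.0
```

Request:
step_arm(delta_pos=[[-0.15,-0.89,0],[-0.15,-0.89,0],[-0.15,-0.89,0],[-0.15,-0.89,0],[-0.15,-0.89,0],[-0.15,-0.89,0],[-0.15,-0.89,0],[-0.15,-0.89,0],[-0.15,-0.89,0],[-0.15,-0.89,0],[0,0,0],[0,0,0]], turn=[0,0,0,0,0,0,0,0,0,0,0,0])

```text
time: 9.85
ee_pos: [0.5627, -0.0647, 0.2488]
eef_rot: [0.814, 0.581, -0.0, -0.0]
ft_force: [0.5, 1.2, 0.4]
width: 0.0869
grip_force: 0.0
```

```bash
cat > rd2.py <<'E'
from h import *
b=np.array([.5875,.1195])-.0023*l+g*-.0187
r=[]
for n in ('side','scene'):
    bb=b if n=='side' else b+.0043*-l*-1
    x=needle(snap(n),bb); r+= [round(float(x[0])/.5,2),round(float(x[1]))]
s=read_state();print(r,s['ee_pos'].round(4),s['ft_force'].round(1),s['time'])
E
python3 rd2.py; python3 - <<'E'
from h import *
import pickle
c=snap('wrist','wrist4.png');pickle.dump(c,open('wrist4.pkl','wb'))
E
```

```text
[10.22, 25, 4.24, 68] [ 0.563  -0.0635  0.249 ] [ 0.1  0.1 -0.4] 9.95
```

View pics/wrist4.png

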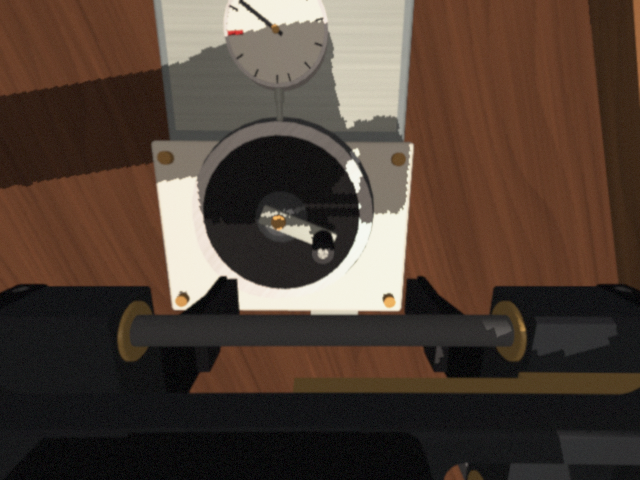

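The wrist view shows the knob top at about (323, 254), the axis bolt at (279, 221) and the dial at (276, 30), with the needle between the red marks. The scene camera also reads the needle at 4.2 mm.

```bash
python3 - <<'E'
from h import *
import pickle
c=pickle.load(open('wrist4.pkl','rb'))
print('knob',atz(c,323,254,.173),dep(c,323,254),dep(c,323,250),dep(c,320,256))
print('bolt',atz(c,279,221,.137),dep(c,279,221))
P=[]
for (u,v) in ((165,158),(398,159),(389,300),(182,299)): P.append(atz(c,u,v,.094)); print(P[-1],dep(c,u,v))
m=(abs(c['z_map'])>0)
v,u=np.mgrid[100:290:1,180:400:1]
Q=np.array([dep(c,x,y) for x,y in zip(u.ravel(),v.ravel())])
ok=(abs(Q[:,2]-.113)<.003)
Q=Q[ok]; print(len(Q)); 
pts=Q[:,:2].astype(np.float32); h=cv2.convexHull(pts); print(cv2.minEnclosingCircle(pts)); print(cv2.fitEllipse(h))
E
```

```text
knob [ 0.56216474 -0.06588993  0.173     ] [ 0.5621052  -0.06607072  0.17241237] [ 0.56312535 -0.06306246  0.17265015] [ 0.55960181 -0.06653791  0.17335235]
bolt [ 0.53326404 -0.03806661  0.137     ] [ 0.5334398  -0.03791625  0.13790802]
[0.44786015 0.04266754 0.094     ] [0.4503132  0.04204015 0.09961499]
[ 0.64787822 -0.02621791  0.094     ] [ 0.64657959 -0.02551213  0.10067658]
[ 0.60221968 -0.15877665  0.094     ] [ 0.60189559 -0.15540478  0.10043306]
[ 0.40229351 -0.08949556  0.094     ] [ 0.40468822 -0.08823595  0.09812375]
21542
((0.5311009883880615, -0.02941933274269104), 0.08878882974386215)
((0.5326181054115295, -0.03663862869143486), (0.15930987894535065, 0.16924312710762024), 147.4928436279297)
```

Request:
step_arm(delta_pos=[[-0.04,-0.06,-0.3],[0,0,-0.7],[0,0,-0.7],[0,0,-0.7],[0,0,-0.7],[0,0,-0.7],[0,0,-0.44],[0,0,0],[0,0,0]], turn=[0,0,0,0,0,0,0,0,0])

```text
time: 10.9
ee_pos: [0.5623, -0.066, 0.1439]
eef_rot: [0.813, 0.582, 0.0, 0.0]
ft_force: [0.2, -0.3, 0.2]
width: 0.0869
grip_force: 0.0
```

Request:
step_arm(delta_pos=[[0,0,0],[0,0,0],[0,0,0],[0,0,0],[0,0,0],[0,0,0],[0,0,0],[0,0,0],[0,0,0],[0,0,0],[0,0,0],[0,0,0]], turn=[0,0,0,0,0,0,0,0,0,0,0,0], grip=1, newtons=15)

```text
time: 12.1
ee_pos: [0.5626, -0.0663, 0.1437]
eef_rot: [0.813, 0.582, 0.0, 0.001]
ft_force: [5.5, -1.5, -2.8]
width: 0.0176
grip_force: 15.0
```

```bash
python3 rd2.py; python3 - <<'E'
import numpy as np
# commanded deltas in 25 mm units, 10 deg rows from phi=-44
a=np.deg2rad(np.arange(-44,400,10)); p=np.round(1.6*np.c_[np.cos(a),np.sin(a)],2); d=np.diff(p,axis=0)
for i in range(0,len(d),3): print(-44+10*i, [[round(float(x),2),round(float(y),2),0] for x,y in d[i:i+3]])
E
```

```text
[10.17, 15, 4.24, 151] [ 0.5626 -0.0664  0.1437] [ 5.  -0.9 -2.1] 12.2
-44 [[0.18, 0.22, 0], [0.13, 0.24, 0], [0.09, 0.26, 0]]
-14 [[0.05, 0.28, 0], [-0.01, 0.28, 0], [-0.05, 0.27, 0]]
16 [[-0.1, 0.26, 0], [-0.15, 0.24, 0], [-0.18, 0.21, 0]]
46 [[-0.22, 0.18, 0], [-0.24, 0.13, 0], [-0.26, 0.09, 0]]
76 [[-0.28, 0.05, 0], [-0.28, -0.01, 0], [-0.27, -0.05, 0]]
106 [[-0.26, -0.1, 0], [-0.24, -0.15, 0], [-0.21, -0.18, 0]]
136 [[-0.18, -0.22, 0], [-0.13, -0.24, 0], [-0.09, -0.26, 0]]
166 [[-0.05, -0.28, 0], [0.01, -0.28, 0], [0.05, -0.27, 0]]
196 [[0.1, -0.26, 0], [0.15, -0.24, 0], [0.18, -0.21, 0]]
226 [[0.22, -0.18, 0], [0.24, -0.13, 0], [0.26, -0.09, 0]]
256 [[0.28, -0.05, 0], [0.28, 0.01, 0], [0.27, 0.05, 0]]
286 [[0.26, 0.1, 0], [0.24, 0.15, 0], [0.21, 0.18, 0]]
316 [[0.18, 0.22, 0], [0.13, 0.24, 0], [0.09, 0.26, 0]]
346 [[0.05, 0.28, 0], [-0.01, 0.28, 0], [-0.05, 0.27, 0]]
376 [[-0.1, 0.26, 0], [-0.15, 0.24, 0]]
```

Request:
step_arm(delta_pos=[[0.18,0.22,0],[0.13,0.24,0],[0.09,0.26,0],[0,0,0]], turn=[0,0,0,0])

```text
time: 12.6
ee_pos: [0.5723, -0.0463, 0.1436]
eef_rot: [0.813, 0.583, 0.0, -0.001]
ft_force: [-0.6, 1.4, 1.4]
width: 0.0176
grip_force: 15.0
```

```bash
python3 rd2.py
```

```text
[5.88, 3, 4.07, 127] [ 0.5722 -0.0463  0.1436] [-0.4  3.7  1.1] 12.7
```

Request:
step_arm(delta_pos=[[0.05,0.28,0],[-0.01,0.28,0],[-0.05,0.27,0],[0,0,0]], turn=[0,0,0,0])

```text
time: 13.1
ee_pos: [0.5707, -0.0269, 0.1435]
eef_rot: [0.813, 0.582, -0.001, -0.001]
ft_force: [-7.0, -0.2, 5.0]
width: 0.0172
grip_force: 15.0
```

```bash
python3 rd2.py
```

```text
[6.4, 20, 3.8, 84] [ 0.5707 -0.0269  0.1435] [-5.3 -0.6  5.2] 13.2
```

```bash
cat > rd3.py <<'E'
from h import *
b=np.array([.5875,.1195])-.0023*l+g*-.0187+.0043*l
s=read_state();c=snap('scene');x=needle(c,b)
cv2.imwrite('pics/t%05.2f.png'%s['time'],rect(c,b)[:,:,::-1])
w=s['ee_pos'][:2]-[.533,-.038]
print('mm',round(float(x[0])/.5,2),round(float(x[1])),'phi',np.rad2deg(np.arctan2(w[1],w[0])).round(1),'r',(np.hypot(*w)*1e3).round(1),s['ft_force'].round(1))
E
python3 rd3.py
```

```text
mm 3.8 85 phi 16.4 r 39.3 [-5.3 -0.6  5.2]
```

Request:
step_arm(delta_pos=[[-0.1,0.26,0],[-0.15,0.24,0],[-0.18,0.21,0],[0,0,0]], turn=[0,0,0,0])

```text
time: 13.65
ee_pos: [0.5599, -0.0103, 0.1435]
eef_rot: [0.814, 0.582, -0.001, -0.0]
ft_force: [-6.5, -3.8, 4.5]
width: 0.0174
grip_force: 15.0
```

```bash
python3 rd3.py
```

```text
mm 5.33 93 phi 45.9 r 38.6 [-6.5 -3.8  4.5]
```

Request:
step_arm(delta_pos=[[-0.22,0.18,0],[-0.24,0.13,0],[-0.26,0.09,0],[0,0,0]], turn=[0,0,0,0])

```text
time: 14.1
ee_pos: [0.5423, -0.0008, 0.1435]
eef_rot: [0.814, 0.581, -0.001, 0.0]
ft_force: [-2.8, -5.4, 2.1]
width: 0.0176
grip_force: 15.0
```

```bash
python3 rd3.py
```

```text
mm 3.88 100 phi 76.0 r 38.3 [-2.8 -5.4  2.1]
```

Request:
step_arm(delta_pos=[[-0.28,0.05,0],[-0.28,-0.01,0],[-0.27,-0.05,0],[0,0,0]], turn=[0,0,0,0])

```text
time: 14.55
ee_pos: [0.522, -0.0012, 0.1435]
eef_rot: [0.814, 0.581, -0.0, 0.001]
ft_force: [-0.6, -6.4, 0.1]
width: 0.0176
grip_force: 15.0
```

```bash
python3 rd3.py
```

```text
mm 2.83 169 phi 106.7 r 38.4 [-0.6 -6.4  0.1]
```

Request:
step_arm(delta_pos=[[-0.26,-0.1,0],[-0.24,-0.15,0],[-0.21,-0.18,0],[0,0,0]], turn=[0,0,0,0])

```text
time: 15.0
ee_pos: [0.5045, -0.0114, 0.1436]
eef_rot: [0.814, 0.581, 0.0, 0.0]
ft_force: [2.5, -4.9, -1.3]
width: 0.0177
grip_force: 15.0
```

```bash
python3 rd3.py
```

```text
mm 2.89 133 phi 136.9 r 39.0 [ 2.5 -4.9 -1.3]
```

Request:
step_arm(delta_pos=[[-0.18,-0.22,0],[-0.13,-0.24,0],[-0.09,-0.26,0],[0,0,0]], turn=[0,0,0,0])

```text
time: 15.45
ee_pos: [0.4943, -0.0289, 0.1436]
eef_rot: [0.813, 0.582, -0.0, -0.0]
ft_force: [0.5, -0.4, -0.8]
width: 0.0172
grip_force: 15.0
```

```bash
python3 rd3.py
```

```text
mm 6.35 147 phi 166.8 r 39.8 [ 0.5 -0.4 -0.8]
```

Request:
step_arm(delta_pos=[[-0.05,-0.28,0],[0.01,-0.28,0],[0,0,0]], turn=[0,0,0])

```text
time: 15.8
ee_pos: [0.493, -0.0433, 0.1435]
eef_rot: [0.814, 0.581, -0.001, -0.0]
ft_force: [-3.9, -1.4, 3.4]
width: 0.0177
grip_force: 15.0
```

```bash
python3 rd3.py
```

```text
mm 7.12 159 phi -172.5 r 40.4 [-3.9 -1.4  3.4]
```

Request:
step_arm(delta_pos=[[0.05,-0.27,0],[0.1,-0.26,0],[0,0,0]], turn=[0,0,0])

```text
time: 16.15
ee_pos: [0.4967, -0.057, 0.1435]
eef_rot: [0.814, 0.581, -0.001, -0.0]
ft_force: [-6.4, -3.3, 5.4]
width: 0.0174
grip_force: 15.0
```

```bash
python3 rd3.py
```

```text
mm 5.7 182 phi -152.4 r 41.0 [-6.4 -3.3  5.4]
```

Request:
step_arm(delta_pos=[[0.15,-0.24,0],[0.18,-0.21,0],[0,0,0]], turn=[0,0,0])

```text
time: 16.5
ee_pos: [0.5052, -0.0688, 0.1435]
eef_rot: [0.814, 0.581, -0.001, 0.0]
ft_force: [-3.8, -5.2, 4.0]
width: 0.0175
grip_force: 15.0
```

```bash
python3 rd3.py
```

```text
mm 3.61 142 phi -132.1 r 41.5 [-3.8 -5.2  4. ]
```

Request:
step_arm(delta_pos=[[0.22,-0.18,0],[0.24,-0.13,0],[0.26,-0.09,0],[0,0,0]], turn=[0,0,0,0])

```text
time: 16.95
ee_pos: [0.524, -0.0788, 0.1436]
eef_rot: [0.814, 0.581, -0.001, 0.001]
ft_force: [-0.4, -5.1, 1.0]
width: 0.0175
grip_force: 15.0
```

```bash
python3 rd3.py
```

```text
mm 3.96 151 phi -102.5 r 41.8 [-0.4 -5.1  1. ]
```

Request:
step_arm(delta_pos=[[0.28,-0.05,0],[0.28,0.01,0],[0.27,0.05,0],[0,0,0]], turn=[0,0,0,0])

```text
time: 17.4
ee_pos: [0.5453, -0.0778, 0.1436]
eef_rot: [0.813, 0.582, -0.0, 0.001]
ft_force: [3.9, -4.3, -1.3]
width: 0.0172
grip_force: 15.0
```

```bash
python3 rd3.py
```

```text
mm 4.18 154 phi -72.8 r 41.6 [ 3.9 -4.3 -1.3]
```

Request:
step_arm(delta_pos=[[0.26,0.1,0],[0.24,0.15,0],[0.21,0.18,0],[0,0,0]], turn=[0,0,0,0])

```text
time: 17.85
ee_pos: [0.563, -0.0659, 0.1437]
eef_rot: [0.813, 0.582, 0.0, 0.001]
ft_force: [6.0, -1.0, -1.4]
width: 0.0175
grip_force: 15.0
```

```bash
python3 rd3.py
```

```text
mm 4.23 144 phi -42.9 r 40.9 [ 6.  -1.  -1.4]
```

Request:
step_arm(delta_pos=[[0.18,0.22,0],[0.13,0.24,0],[0.09,0.26,0],[0,0,0]], turn=[0,0,0,0])

```text
time: 18.3
ee_pos: [0.5722, -0.0464, 0.1436]
eef_rot: [0.813, 0.582, 0.0, -0.001]
ft_force: [0.7, 0.7, 1.5]
width: 0.0173
grip_force: 15.0
```

```bash
python3 rd3.py
```

```text
mm 4.07 121 phi -12.2 r 40.1 [0.7 0.7 1.5]
```

Request:
step_arm(delta_pos=[[0.05,0.28,0],[-0.01,0.28,0],[-0.05,0.27,0],[0,0,0]], turn=[0,0,0,0])

```text
time: 18.75
ee_pos: [0.5706, -0.0264, 0.1434]
eef_rot: [0.813, 0.582, -0.001, -0.001]
ft_force: [-6.3, -0.1, 4.9]
width: 0.0173
grip_force: 15.0
```

```bash
python3 rd3.py
```

```text
mm 3.8 84 phi 17.1 r 39.3 [-6.3 -0.1  4.9]
```

The crank has now gone round 420°. The peak is near phi = 184°, at 7.1 mm against a base of 2.8 mm, and the lesser swell at about 46° reads 5.3 mm. I go on round to the peak.

Request:
step_arm(delta_pos=[[-0.1,0.26,0],[-0.15,0.24,0],[-0.18,0.21,0],[-0.22,0.18,0],[-0.24,0.13,0],[-0.26,0.09,0],[-0.28,0.05,0],[-0.28,-0.01,0],[-0.27,-0.05,0]], turn=[0,0,0,0,0,0,0,0,0])

```text
time: 19.7
ee_pos: [0.5228, -0.0009, 0.1436]
eef_rot: [0.814, 0.581, 0.0, 0.001]
ft_force: [5.5, -8.1, -4.8]
width: 0.0179
grip_force: 15.0
```

Request:
step_arm(delta_pos=[[-0.26,-0.1,0],[-0.24,-0.15,0],[-0.21,-0.18,0],[-0.18,-0.22,0],[-0.13,-0.24,0],[-0.09,-0.26,0],[-0.05,-0.28,0],[0,0,0],[0,0,0]], turn=[0,0,0,0,0,0,0,0,0])

```text
time: 20.6
ee_pos: [0.493, -0.0362, 0.1435]
eef_rot: [0.814, 0.581, -0.001, 0.0]
ft_force: [-2.5, -1.7, 2.6]
width: 0.0173
grip_force: 15.0
```

```bash
python3 rd3.py
```

```text
mm 7.01 147 phi 177.4 r 40.1 [-2.5 -1.7  2.6]
```

Request:
step_arm(delta_pos=[[0,-0.1,0],[0,-0.1,0],[0,0,0],[0,0,0]], turn=[0,0,0,0])

```text
time: 21.05
ee_pos: [0.4928, -0.0403, 0.1435]
eef_rot: [0.813, 0.582, -0.0, -0.001]
ft_force: [-4.7, 1.1, 4.2]
width: 0.0174
grip_force: 15.0
```

```bash
python3 rd3.py
```

```text
mm 7.14 154 phi -176.7 r 40.3 [-4.7  1.1  4.2]
```

It is on the peak. I release and lift.

Request:
step_arm(delta_pos=[[0,0,0],[0,0,0],[0,0,0],[0,0,0],[0,0,0],[0,0,0],[0,0,0],[0,0,0]], turn=[0,0,0,0,0,0,0,0], grip=0)

```text
time: 21.9
ee_pos: [0.4933, -0.0406, 0.1436]
eef_rot: [0.813, 0.582, 0.0, 0.0]
ft_force: [0.1, 1.0, -0.4]
width: 0.0737
grip_force: 0.0
```

Request:
step_arm(delta_pos=[[0,0,0.4],[0,0,0.8],[0,0,0.8],[0,0,0.8],[0,0,0.8],[0,0,0.8],[0,0,0.8],[0,0,0],[0,0,0]], turn=[0,0,0,0,0,0,0,0,0])

```text
time: 22.8
ee_pos: [0.4935, -0.0407, 0.274]
eef_rot: [0.813, 0.582, 0.0, 0.0]
ft_force: [-0.4, 0.4, -0.9]
width: 0.0871
grip_force: 0.0
```

```bash
python3 rd3.py; cp $(ls -t pics/t*.png|head -1) pics/final.png; python3 - <<'E'
from h import *
snap('scene','fs.png')
import cv2
a=cv2.imread('pics/fs.png');b=cv2.imread('pics/final.png');cv2.imwrite('pics/fin.png',np.hstack([cv2.resize(a,(400,300)),cv2.resize(b,(300,300))]))
E
```

```text
mm 7.14 154 phi -176.1 r 39.6 [-0.4  0.4 -0.9]
```

View pics/fin.png

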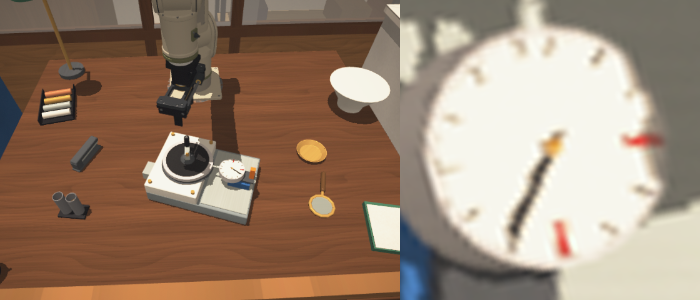

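The gripper is clear and the bystanders look undisturbed. The needle tip, at about (515, 235), is just past the 6 mm red mark and reads 7.1 mm, which is the highest reading found all round the rim.

```bash
python3 -c "
from bench import *
print(close_job())"
```

```text
the job is handed in; nothing more can be done
None
```

I handed the job in at about 23 s with the rim's highest spot under the plunger: the needle reads 7.1 mm there, the highest of the whole turn, against 2.8 mm at the lowest. The indicator was slid in to 4.3 mm preload and the disc turned over a full turn; the gripper is clear and the other things looked undisturbed, but no verdict was returned.

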